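# Hook a brake return spring onto its anchor post with the T-handled puller

### The arm

A 7-joint arm with a two-finger parallel gripper is mounted at the origin on the work surface. World frame = base frame: x ahead of the robot, y to its left, z up, the work surface at z = 0. Lengths are in m, angles in rad, forces in N, time in s.
With the tool pointing down it reaches from about 0.4 to 0.85 m from the base axis. Payload 10.4 kg.
Tool frame: the origin (TCP) lies on the mounting face of the last link; the fingertips stand 173 mm ahead of it and the grasp point (between the pads) lies 155 mm ahead of it; z points along the fingers, y is the line along which they close (so a half turn about z gives the same grasp; the last joint's range is limited). The gripper opens to 85 mm and grips with 20 to 120 N. Pads are 22 mm wide; open, the fingers measure 114 mm over their backs; the gripper's body (76 mm by 85 mm) begins 54 mm behind the grasp point. The pads swing forward as they close: fully open they stand 13 mm farther back than shut.
Start: joints at [1.224, 0.332, -0.065, 1.46, 0.022, 1.35, -0.088], TCP at [0.199, -0.593, 0.405] pointing down, gripper open.
Joint ranges: [-2.6, 2.6], [-0.5, 2.12], [-1.47, 1.34], [0.16, 2.42], [-1.27, 4.41], [0.06, 2.06], [-2.6, 2.6]. Speed limits (rad/s): [2.22, 2.22, 2.79, 2.79, 3.14, 3.14, 3.14].

### API

Orientations are given as a unit quaternion [x, y, z, w].
In Python, from rig import observe, snapshot, job_done gives the robot as it stands.
- The arm moves only by the shell command python3 -m pendant 'ROWS' [FORCE]. ROWS is JSON, a list of rows, each a list of 3 entries, a list of its own where there are three numbers: the shift along the tool's x, y, z in m, then the turn, a rotation vector about the tool's x, y, z in rad, then the closure, from -1 (fully open) to 1 (shut). In form: [[[tx, ty, tz], [rx, ry, rz], jaw], ...]. A call has 1 to 12 rows; each row shifts and turns the commanded pose from where the row before left it, along the tool's axes as they then stand; what a row does not reach is not made up. A row lasts 1/12 s, in which the tool goes at most 41.7 mm and 7.16 degrees, less where a joint would pass 70% of its speed; a pose out of reach is approached as far as the arm can. A call with a gripper value outside its range is refused whole. The fingers move at their own pace and stop on an object; FORCE is the grip in N (left out, the last holds). Time passes only in rows, so rows that do not move let the fingers close. It gives the time, the measured TCP pose, the force, the opening and the grip force at its end, in the units of the state.
- observe(): the state, without advancing time (a new reading comes with each control period).
- snapshot(name): name is "scene" or "top" or "wrist"; returns a dict with "frame" (420x560x3 uint8, red, green, blue), "z_map" (420x560 float32, m along the optical axis (not along the pixel's ray), 0 where there is no reading), "fovy" (degrees; the focal length in pixels is half the picture's height over the tangent of half this angle, whatever the lens; pixels are square), "cx", "cy" (the principal point, pixels), "extrinsics" (4x4, takes a point from camera to world coordinates). Camera axes: x right, y up, looking along -z (the intrinsics and any distortion apply to the point x, -y, -z); pixel columns grow to the right and rows downward; lengths in m; the calibration is good to about 2 mm. A picture is of the moment at which its call begins.
- job_done(): hands the job in; it is judged then, once.
The state is a dict: "time": time; "q": joint angles; "qd": joint speeds; "effort": joint torques, N m; "tcp_pos": TCP position; "ee_rot": TCP orientation; "ft_force": force on the tool from outside, world axes, zero at the start; "moment": the same for the moment, N m; "finger_gap": opening from 0.0 (shut) to 1.0 (fully open); "finger_force": force on a finger pad.
Only numpy, scipy, OpenCV 4.12 (cv2) and the standard library are available. Lean on these libraries where they do the work, as an engineer would, in place of code of your own. Each camera call takes 0.05 s, during which the arm holds its last target. There are 200 camera calls.

### The job

Take the red T-handled spring puller from its blue stand, put its ball end in the eye of the yellow brake return spring, stretch the spring and catch its open hook round the brass anchor post so that the spring stays stretched on the post. Then hang the puller upright back in its stand and let go of it. Work the spring only with the puller, never with the gripper, and leave the spray can, the grease jar and the bearing where they stand.

Things in the scene. Friction and masses are not known exactly. Their poses are not given: they have to be found in the camera images.
- brake: drum brake lying flat, fixed: round dark plate 300 mm across on a wooden block. Origin on the bench under its centre, z up. Plate top 30 mm above the bench, shoes with brown linings round the rim up to 48 mm. Brass anchor post at x -80, y +65 mm; spring's fixed pin (head 18 mm across, top at 79 mm) at x -80, y -75 mm: the line from pin to post runs along +y, 140 mm long
- anchor: brass anchor post on the brake, 14 mm diameter, plain, from 30 to 90 mm above the bench. Origin on its axis at its foot (30 mm above the bench)
- spring_pivot (a point): shoe pin's axis at the wire's height, 69 mm above the bench; the yellow spring (coils 22 mm across) swings freely about it in a level plane and always points away from it. It starts slack, swung 0.4 to 0.95 rad clockwise (from above) of the line pin to post, over the brake's middle
- hook: yellow wire end of the spring (6 mm wire, always level, 69 mm above the bench). Origin at the centre of its closed round eye, inner diameter 22 mm, outer 34. x points along the spring away from the pivot, y to its left. Eye 138 mm from the pivot when slack, at most 200 stretched; pull = 120 N/m x (20 mm + stretch): 2.4 N slack, 8.4 N at 50 mm
- crook (a point): where the post's axis lies once hooked: inside the open hook, 24 mm from the eye's centre towards the pivot; axes as hook, which give its frame below. The hook is a U, 20 mm wide inside, closed by the wire at hook x = -14 mm, open towards the pivot; shank along y = -13 mm to x = -62, then to the coil at x = -70. Hooked, the eye is 164 mm from the pivot
- hook_tip (a point): end of the hook's short free side, along hook y = +13 mm, at x = -35 mm. The post enters sideways from the +y side, between this tip and the coil, while the eye is 185 mm or more from the pivot (spring near the line pin to post); as the spring then slackens the closed end comes to rest on the post's far side
- stand: blue stand, fixed: base 100 x 150 mm, 8 mm thick, origin on the bench at its centre, z up. Two cheeks 14 mm thick at y = +-50 mm (inner gap 86 mm) carry the puller's bar in notches whose floor is 105 mm up; notches 28 mm wide in x between prongs that rise, flaring outward, to 131 mm. The notches hold the bar along the stand's y axis at x = 0
- puller: T-handled spring puller, about 180 g, loose, hanging upright in the stand. Origin at the foot of its ball end; z along the shank towards the bar, y along the bar. Whole length 112 mm
- puller_grip (a point): centre of the puller's red bar: bar 116 mm long (puller's y), 20 mm thick (x), 24 mm tall (z); 117 mm above the bench when hung. Grip across its 20 mm thickness at the middle
- puller_ball (a point): centre of the puller's steel ball end, 11 mm diameter, 94.5 mm below the bar's centre; the shank above it is 8 mm diameter
- spray_can_mid (a point): half-way up the spray can: 56 mm diameter, 165 mm tall, standing loose near the stand
- grease_jar_mid (a point): half-way up the grease jar: 68 mm diameter, 75 mm tall, standing loose near the stand
- bearing_mid (a point): centre of a steel bearing ring lying loose on the brake plate: 52 mm outer diameter, 20 mm tall, top 48 mm above the bench
There are look-alikes about, which are no part of the job. Several things have the shape of the stand; the one meant has the colours described above. Of the things that look like the puller, the larger one is meant.

How it is judged:
On the way, in this order (a step that is already met when the one before it is completed fails the run):
1. the puller, lifted out of the stand, stretches the spring by its eye (contact force between puller and hook above 2 N and distance between hook and spring_pivot above 0.155 m and horizontal distance between puller_ball and hook below 0.03 m), for 0.1 s.
2. the hook has caught the anchor post: the post is inside the hook and the hook bears on it (contact force between hook and anchor above 2 N and x of anchor in the frame of hook between -0.032 and -0.016 m and y of anchor in the frame of hook between -0.01 and 0.01 m), for 0.2 s.
At the end, for the whole second after the job is handed in: the hook is round the post (post axis 16-32 mm behind the eye's centre, within 10 mm sideways) and pulls on it over 3 N; the puller, clear of the spring, hangs at rest in the stand (bar centre within 12 mm across, 15 mm along, 111-122 mm up, upright within 0.15 rad) (contact force between hook and anchor above 3 N and x of anchor in the frame of hook between -0.032 and -0.016 m and y of anchor in the frame of hook between -0.01 and 0.01 m and contact force between puller and hook below 0.1 N and x of puller_grip in the frame of stand between -0.012 and 0.012 m and y of puller_grip in the frame of stand between -0.015 and 0.015 m and z of puller_grip in the frame of stand between 0.111 and 0.122 m and angle between puller's own z axis and vertical below 0.15 rad and linear speed of puller below 0.03 m/s); the robot touches nothing.
It fails at once if the gripper or arm touches the spring's hook end (contact force between any of the fingers, the arm and hook above 0.5 N).
It fails at once if the spray can is shifted more than 25 mm or tipped (distance of spray_can_mid from where it was at the start of the episode above 0.025 m or angle between spray_can_mid's own z axis and vertical above 0.3 rad).
It fails at once if the grease jar is shifted more than 25 mm or tipped (distance of grease_jar_mid from where it was at the start of the episode above 0.025 m or angle between grease_jar_mid's own z axis and vertical above 0.3 rad).
It fails at once if the bearing is shifted more than 25 mm (distance of bearing_mid from where it was at the start of the episode above 0.025 m).
It also fails if it takes over 64 s, if anything falls off the work surface, if the arm or the gripper's body presses on something with over 40 N, if the wrist force passes 120 N, or if a joint passes its speed limit or range.

## Working session

There is one attempt and no reset: what is moved stays moved. The work goes in short steps, Python scripts to look and compute and a shell command to move; the robot and the scene stay as the last step left them, time stands still between calls to the robot, and variables do not carry over. Pictures are saved under pics/ and viewed, at most 10 in all, crops included, and the job is handed in when it is done.

```bash
ls; mkdir -p pics
cat > h.py <<'E'
import numpy as np, cv2
from rig import observe, snapshot
from scipy.spatial.transform import Rotation as R
def snap(n):
    s=snapshot(n); s['f']=210/np.tan(np.radians(s['fovy'])/2); return s
def cloud(s):
    z=s['z_map']; v,u=np.mgrid[0:420,0:560]
    p=np.stack([(u-s['cx'])/s['f']*z,-(v-s['cy'])/s['f']*z,-z],-1)
    E=s['extrinsics']; P=p@E[:3,:3].T+E[:3,3]; P[z==0]=np.nan; return P
def save(s,n,up=None): cv2.imwrite('pics/'+n,cv2.resize(s['frame'][:,:,::-1],up or (800,600)))
E
python3 - <<'E'
from h import *
o=observe(); print({k:np.round(v,3) for k,v in o.items()})
for n in ['top','scene','wrist']:
    s=snap(n); save(s,n+'.png'); print(n,s['fovy'],s['cx'],s['cy'],np.round(s['extrinsics'],3).tolist(),[k for k in s])
    np.savez('/tmp/%s.npz'%n,P=cloud(s),I=s['frame'])
E
```

```text
pics
{'time': np.float64(0.0), 'q': array([ 1.224,  0.333, -0.065,  1.461,  0.022,  1.35 , -0.088]), 'qd': array([-0.001,  0.001,  0.001,  0.001,  0.001, -0.   ,  0.001]), 'effort': array([ 0.0000e+00, -6.2544e+01,  4.9000e-02, -3.9161e+01,  1.6000e-02,
        1.0000e-02,  0.0000e+00]), 'tcp_pos': array([ 0.199, -0.592,  0.404]), 'ee_rot': array([ 0.987,  0.161, -0.   , -0.001]), 'ft_force': array([-0.706,  0.468, -0.005]), 'moment': array([0.036, 0.014, 0.021]), 'finger_force': np.float64(0.0), 'finger_gap': np.float64(1.001)}
top 49.465456409050454 273.0269207598512 210.86877712050605 [[-0.011, 0.998, -0.055, 0.523], [-1.0, -0.012, -0.016, 0.054], [-0.017, 0.055, 0.998, 1.339], [0.0, 0.0, 0.0, 1.0]] ['frame', 'z_map', 'fovy', 'cx', 'cy', 'extrinsics', 'f']
scene 48.422998165972245 277.5152363170074 202.9305381503931 [[0.773, -0.354, 0.527, 1.19], [0.635, 0.447, -0.63, -0.636], [-0.013, 0.822, 0.57, 0.729], [0.0, 0.0, 0.0, 1.0]] ['frame', 'z_map', 'fovy', 'cx', 'cy', 'extrinsics', 'f']
wrist 59.311981707820394 283.06456271641406 212.16181763477803 [[0.318, 0.896, 0.309, 0.277], [-0.948, 0.301, 0.102, -0.565], [-0.002, -0.325, 0.946, 0.374], [0.0, 0.0, 0.0, 1.0]] ['frame', 'z_map', 'fovy', 'cx', 'cy', 'extrinsics', 'f']
```

View pics/top.png

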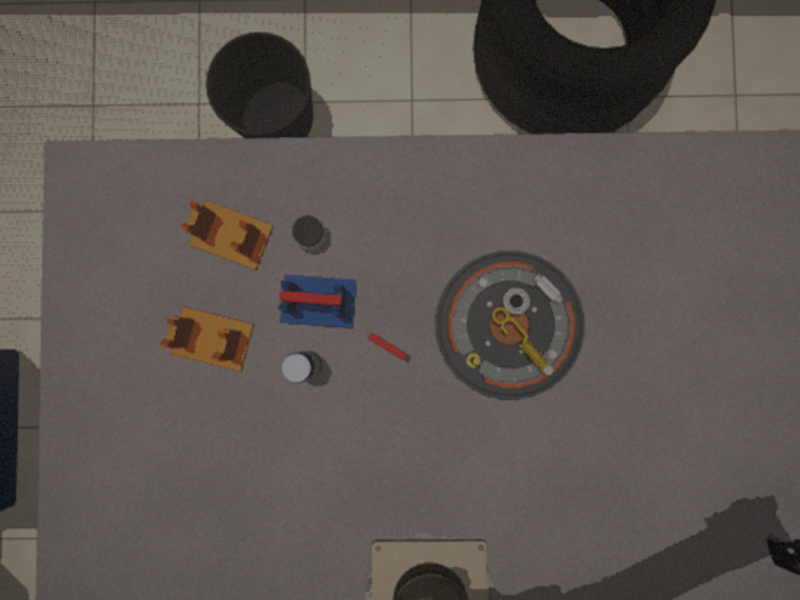

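View pics/scene.png

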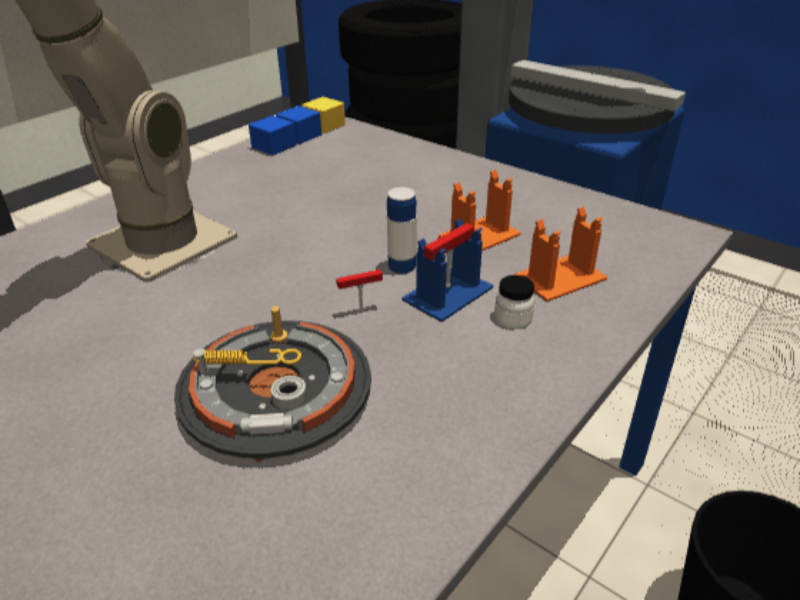

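The top view shows the puller in the blue stand at about (311,298), the brake centre at (509,325), the brass post at (473,360), the spring pin at (548,370) and the eye at (500,315). The can is at (298,367) and the jar at (308,232). In the scene view the stand is at (450,270). The small loose T at (360,290) is the decoy.

Run:
```python
from h import *
for n in ['top','scene']:
    d=np.load('/tmp/%s.npz'%n); P=d['P']; I=d['I']
    hsv=cv2.cvtColor(I,cv2.COLOR_RGB2HSV).astype(int); H,S,V=hsv[...,0],hsv[...,1],hsv[...,2]
    x,y,z=P[...,0],P[...,1],P[...,2]
    tab=(x>0.2)&(x<1.1)&(abs(y)<0.7)
    def rep(name,m):
        p=P[m&tab]
        if len(p)<5: print(n,name,len(p));return
        print(n,name,len(p),'med',np.round(np.median(p,0),4),'min',np.round(np.percentile(p,2,0),4),'max',np.round(np.percentile(p,98,0),4))
    red=((H<6)|(H>172))&(S>150)
    rep('redbar',red&(z>0.1))
    m=red&tab&(z>.1); p=P[m][:,:2]; c=p.mean(0); w,v=np.linalg.eigh(np.cov((p-c).T)); print('  bar dir',v[:,1],c)
    blue=(H>100)&(H<130)&(S>100)
    stand=blue&(abs(x-c[0])<.1)&(abs(y-c[1])<.11)
    rep('bluebase',stand&(z<.03)); rep('blue top',stand&(z>.1)&(x>c[0]-.05))
    yel=(H>18)&(H<32)&(S>120)
    rep('yellow',yel&(z>.055)&(z<.085))
    br=(H>12)&(H<30)&(S>80)&(z>.083)&(y<.2)
    rep('brass top',br)
    pp=P[(z>.055)&(z<.085)&yel&tab]; np.save('/tmp/y_%s.npy'%n,pp)
    rep('plate',(z>.02)&(z<.055)&(y<0.12)&(y>-.35)&(x>.4)&(x<.9))
    rep('can',(z>.155)&(x<.8)&(y>.1)&(y<.5)&~red)
    rep('jar',(z>.065)&(z<.085)&(x>.7)&(y>.2)&(y<.34)&(V<70))
```

```text
top redbar 291 med [0.5987 0.223  0.1286] min [0.5874 0.169  0.1172] max [0.6102 0.2761 0.1336]
  bar dir [-0.00481568  0.9999884 ] [0.59804413 0.22354885]
top bluebase 866 med [0.5887 0.2218 0.0077] min [0.5499 0.1516 0.0022] max [0.6481 0.293  0.0138]
top blue top 113 med [0.6096 0.1808 0.1243] min [0.5678 0.1647 0.1016] max [0.6318 0.2803 0.1334]
top yellow 255 med [ 0.5034 -0.1884  0.0734] min [ 0.4643 -0.2219  0.0636] max [ 0.576  -0.1257  0.0806]
top brass top 23 med [ 0.4774 -0.0883  0.0884] min [ 0.472  -0.1567  0.0834] max [ 0.4836 -0.0829  0.0911]
top plate 7912 med [ 0.5502 -0.1619  0.0294] min [ 0.4124 -0.2999  0.0212] max [ 0.682  -0.03    0.0497]
top can 331 med [0.471  0.2418 0.1649] min [0.4479 0.2195 0.1562] max [0.4961 0.266  0.1691]
top jar 345 med [0.7343 0.2353 0.0747] min [0.7085 0.2077 0.0691] max [0.7602 0.2612 0.0795]
scene redbar 370 med [0.6046 0.2147 0.1266] min [0.5877 0.1601 0.1076] max [0.6143 0.2704 0.1321]
  bar dir [0.11432992 0.99344284] [0.60339809 0.21290783]
scene bluebase 957 med [0.6174 0.2057 0.0094] min [0.5529 0.1444 0.0036] max [0.651  0.2797 0.0285]
scene blue top 215 med [0.6173 0.1716 0.1144] min [0.5704 0.1604 0.101 ] max [0.6325 0.2745 0.1315]
scene yellow 465 med [ 0.5081 -0.1961  0.0729] min [ 0.4617 -0.2364  0.0644] max [ 0.5784 -0.1323  0.0815]
scene brass top 33 med [ 0.478  -0.093   0.0891] min [ 0.4688 -0.1459  0.0835] max [ 0.4828 -0.0863  0.0924]
scene plate 9683 med [ 0.5734 -0.1889  0.0309] min [ 0.4312 -0.3069  0.0216] max [ 0.6878 -0.0414  0.0506]
scene can 207 med [0.4758 0.2341 0.1656] min [0.4482 0.2149 0.1555] max [0.496  0.2625 0.1684]
scene jar 309 med [0.7392 0.2248 0.0757] min [0.7111 0.2025 0.066 ] max [0.7636 0.2544 0.0788]
```

Run:
```python
from h import *
d=np.load('/tmp/top.npz');I=d['I']
a=cv2.resize(I[170:285,300:415],(600,600),interpolation=cv2.INTER_CUBIC)
cv2.imwrite('pics/c1.png',a[:,:,::-1])
```

```text
(no output)
```

View pics/c1.png

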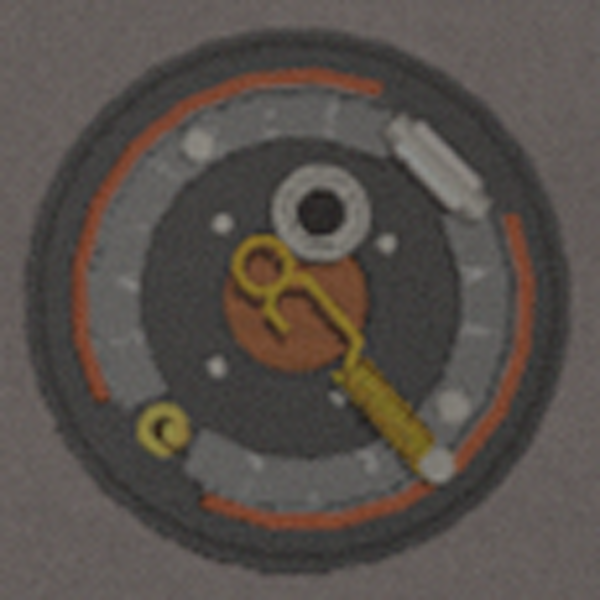

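The crop shows the eye at (263,265), the bearing at (320,212), the post top at (170,425) and the pin head at (437,462). The bearing stands right beside the eye. I'll move the wrist camera over the brake.

```bash
python3 -m pendant '[[[0,0,0],[0,0,0.108],-1],[[0,0,0],[0,0,0.108],-1],[[0,0,0],[0,0,0.108],-1],[[0.0247,-0.0325,0],[0,0,0],-1],[[0.0247,-0.0325,0],[0,0,0],-1],[[0.0247,-0.0325,0],[0,0,0],-1],[[0.0247,-0.0325,0],[0,0,0],-1],[[0.0247,-0.0325,0],[0,0,0],-1],[[0.0247,-0.0325,0],[0,0,0],-1],[[0.0247,-0.0325,0],[0,0,0],-1],[[0.0247,-0.0325,0],[0,0,0],-1],[[0.0247,-0.0325,0],[0,0,0],-1]]'
python3 -m pendant '[[[0.0247,-0.0325,0],[0,0,0],-1],[[0.0247,-0.0325,0],[0,0,0],-1],[[0.0247,-0.0325,0],[0,0,0],-1],[[0.0247,-0.0325,0],[0,0,0],-1],[[0,0,0],[0,0,0],-1],[[0,0,0],[0,0,0],-1],[[0,0,0],[0,0,0],-1]]'
python3 - <<'E'
from h import *
s=snap('wrist'); save(s,'w1.png'); P=cloud(s); np.savez('/tmp/w1.npz',P=P,I=s['frame'],E=s['extrinsics'],f=s['f'],c=[s['cx'],s['cy']])
o=observe(); print(o['q'],o['tcp_pos'],o['ee_rot'],o['time'])
E
```

```text
time: 1.15
tcp_pos: [0.4219, -0.2982, 0.4048]
ee_rot: [1.0, -0.0, 0.0, 0.0]
ft_force: [0.8, -1.0, -0.7]
finger_gap: 1.002
finger_force: 0.0
time: 1.73
tcp_pos: [0.5199, -0.1703, 0.4044]
ee_rot: [1.0, 0.0, -0.0, 0.0]
ft_force: [-0.2, -0.5, -0.1]
finger_gap: 1.002
finger_force: 0.0
[ 0.59729372  0.18832932 -0.40971099  1.6520641   0.07762541  1.31774929
 -1.39784695] [ 0.51961726 -0.17109781  0.40445177] [ 9.99999610e-01 -7.99913905e-04 -3.19320161e-04  1.93322320e-04] 1.7833
```

View pics/w1.png

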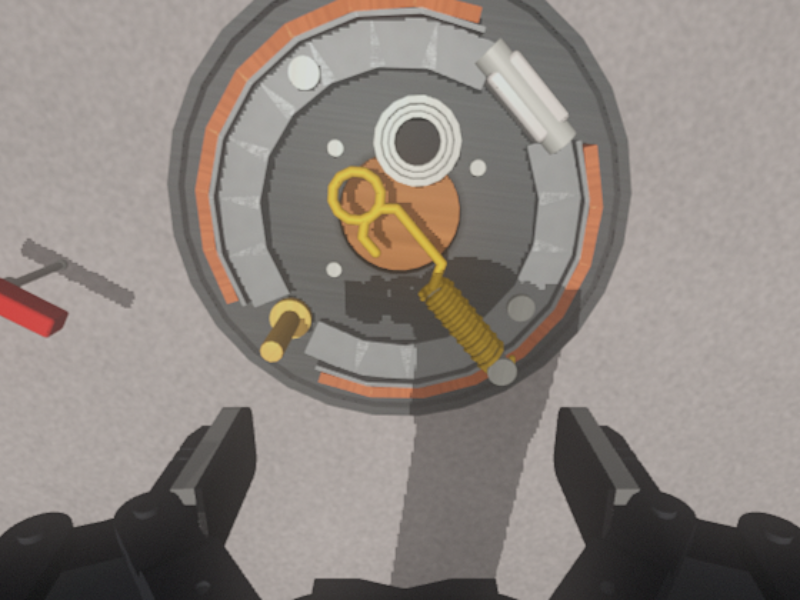

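The wrist view shows the eye at (356,194), the post top at (272,351), the pin head at (502,371) and the bearing at (418,140).

```bash
cat >> h.py <<'E'
def ray(s,u,v,zw):
    E=s['extrinsics']; d=E[:3,:3]@np.array([(u-s['cx'])/s['f'],-(v-s['cy'])/s['f'],-1]); o=E[:3,3]
    return o+d*(zw-o[2])/d[2]
def tri(sa,a,sb,b):
    A=[];B=[]
    for s,(u,v) in((sa,a),(sb,b)):
        E=s['extrinsics']; d=E[:3,:3]@np.array([(u-s['cx'])/s['f'],-(v-s['cy'])/s['f'],-1]); d/=np.linalg.norm(d)
        M=np.eye(3)-np.outer(d,d); A.append(M);B.append(M@E[:3,3])
    return np.linalg.lstsq(np.vstack(A),np.hstack(B),rcond=None)[0]
E
python3 - <<'E'
from h import *
w=snap('wrist'); t=snap('top'); P=cloud(w)
for n,uw,ut,z in [('eye',(356,194),(350.4,220.8),.069),('post',(272,351),(333,252),.09),('pin',(502,371),(383.8,258.6),.079),('bearing',(418,140),(361.3,210.6),.048)]:
    uw=(uw[0]/1.4286,uw[1]/1.4286); v,u=int(uw[1]),int(uw[0])
    print(n,'wrist',ray(w,*uw,z).round(4),'top',ray(t,*ut,z).round(4),'tri',tri(w,uw,t,ut).round(4),'depth',np.nanmedian(P[v-1:v+2,u-1:u+2].reshape(-1,3),0).round(4))
x,y,z=[P[...,i] for i in range(3)]
hsv=cv2.cvtColor(w['frame'],cv2.COLOR_RGB2HSV)
m=(hsv[...,0]>18)&(hsv[...,0]<32)&(hsv[...,1]>110)&(z>.06)&(z<.08)
e=P[m]; c=ray(w,249.2,135.8,.069); e=e[np.linalg.norm((e-c)[:,:2],axis=1)<.022][:,:2]
# circle fit
A=np.c_[2*e,np.ones(len(e))]; r=np.linalg.lstsq(A,(e**2).sum(1),rcond=None)[0]; print('eyefit',r[:2],np.sqrt(r[2]+r[:2]@r[:2]),len(e))
b=P[(z>.084)&(z<.095)&(hsv[...,1]>90)]; print('post',b.mean(0),len(b))
m=(z>.0745)&(z<.085)&(hsv[...,1]<60); print('pin',np.median(P[m],0),P[m].min(0),P[m].max(0),m.sum())
E
```

```text
eye wrist [ 0.5632 -0.1429  0.069 ] top [ 0.5626 -0.1403  0.069 ] tri [ 0.5625 -0.1419  0.0603] depth [ 0.5578 -0.1384  0.0211]
post wrist [ 0.4747 -0.0924  0.09  ] top [ 0.4775 -0.0881  0.09  ] tri [ 0.4757 -0.0901  0.0881] depth [ 0.4759 -0.0924  0.0912]
pin wrist [ 0.4559 -0.2309  0.079 ] top [ 0.4576 -0.228   0.079 ] tri [ 0.4577 -0.2288  0.0821] depth [ 0.457  -0.2304  0.0802]
bearing wrist [ 0.592  -0.1787  0.048 ] top [ 0.5918 -0.1748  0.048 ] tri [ 0.5921 -0.1788  0.0278] depth [ 0.5926 -0.1784  0.0404]
eyefit [ 0.56191094 -0.14318039] 0.014570680073275995 868
post [ 0.47626862 -0.09180279  0.09004948] 231
pin [ 0.45668261 -0.22967706  0.08001568] [ 0.44698172 -0.23858641  0.07613561] [0.48117119 0.04766841 0.08432131] 312
```

Checks pass: pin to eye is 137 mm, pin to post is 139 mm, and the spring is swung 0.74 rad. Next, the stand.

```bash
python3 -m pendant '[[[0.0073,-0.0355,0],[0,0,0],-1],[[0.0073,-0.0355,0],[0,0,0],-1],[[0.0073,-0.0355,0],[0,0,0],-1],[[0.0073,-0.0355,0],[0,0,0],-1],[[0.0073,-0.0355,0],[0,0,0],-1],[[0.0073,-0.0355,0],[0,0,0],-1],[[0.0073,-0.0355,0],[0,0,0],-1],[[0.0073,-0.0355,0],[0,0,0],-1],[[0.0073,-0.0355,0],[0,0,0],-1],[[0.0073,-0.0355,0],[0,0,0],-1],[[0.0073,-0.0355,0],[0,0,0],-1],[[0,0,0],[0,0,-0.1208],-1]]' | head -3
python3 -m pendant '[[[0,0,0],[0,0,-0.1208],-1],[[0,0,0],[0,0,-0.1208],-1],[[0,0,0],[0,0,-0.1208],-1],[[0,0,0],[0,0,-0.1208],-1],[[0,0,0],[0,0,-0.1208],-1],[[0,0,0],[0,0,-0.1208],-1],[[0,0,0],[0,0,-0.1208],-1],[[0,0,0],[0,0,-0.1208],-1],[[0,0,0],[0,0,-0.1208],-1],[[0,0,0],[0,0,-0.1208],-1],[[0,0,0],[0,0,-0.1208],-1],[[0,0,0],[0,0,-0.1208],-1]]' | head -3
python3 -m pendant '[[[0,0,0],[0,0,0],-1],[[0,0,0],[0,0,0],-1],[[0,0,0],[0,0,0],-1]]'
python3 - <<'E'
from h import *
s=snap('wrist'); save(s,'w2.png'); P=cloud(s); I=s['frame']
hsv=cv2.cvtColor(I,cv2.COLOR_RGB2HSV).astype(int); H,S,V=[hsv[...,i] for i in range(3)]
x,y,z=[P[...,i] for i in range(3)]
def rep(n,m):
    p=P[m]; 
    if len(p)<5: return print(n,len(p))
    (c,wh,a)=cv2.minAreaRect(p[:,:2].astype(np.float32)*1000); print(n,len(p),'mean',p.mean(0).round(4),'rect',np.round(c,1),np.round(wh,1),round(a,2))
red=((H<6)|(H>172))&(S>150)
rep('bar',red&(z>.125)&(z<.14)); rep('bar all',red&(z>.09)&(z<.14))
blue=(H>100)&(H<130)&(S>100)
rep('base',blue&(z>.003)&(z<.013)); rep('tops',blue&(z>.126)&(z<.14))
print(observe()['q'],observe()['tcp_pos'])
E
```

```text
time: 2.88
tcp_pos: [0.5992, 0.2273, 0.4043]
ee_rot: [0.998, 0.061, -0.0, -0.002]
time: 3.88
tcp_pos: [0.6008, 0.219, 0.4046]
ee_rot: [0.706, 0.708, -0.0, 0.0]
time: 4.13
tcp_pos: [0.6006, 0.2197, 0.4046]
ee_rot: [0.709, 0.705, -0.0, 0.0]
ft_force: [0.3, 0.4, -0.3]
finger_gap: 1.004
finger_force: 0.0
bar 4165 mean [0.5982 0.2263 0.1296] rect [598.  221.2] [114.3  19.5] 84.86
bar all 4183 mean [0.5982 0.2265 0.1296] rect [598.  221.2] [114.3  19.5] 84.88
base 6481 mean [0.596  0.2386 0.0089] rect [597.7 222.6] [148.1  98.6] 84.71
tops 787 mean [0.6031 0.2461 0.13  ] rect [598.4 222.2] [113.3  56.1] 84.89
[ 0.19642255  0.50255252 -0.8766667   1.38318933  0.3835249   1.43121021
 -0.67560484] [0.60057124 0.2199274  0.40467095]
```

View pics/w2.png

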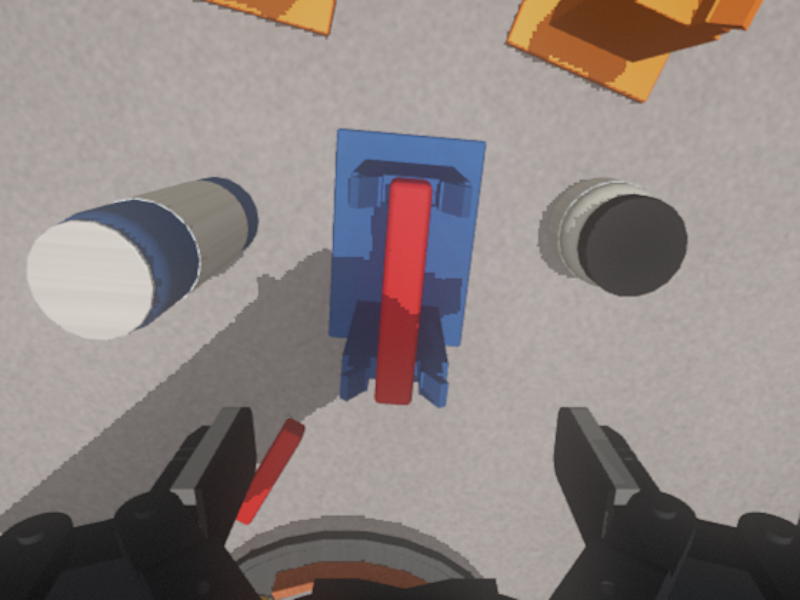

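The bar is centred at (0.598, 0.222) with its top at z 0.130. The stand is yawed -5.1°. In the picture the bar lies between the can on the left and the jar on the right, with room for the fingers.

```bash
python3 -m pendant '[[[0.0018,-0.0027,0],[0,0,0.089],-1],[[0,0,0.022],[0,0,0],-1],[[0,0,0.022],[0,0,0],-1],[[0,0,0.022],[0,0,0],-1],[[0,0,0.022],[0,0,0],-1],[[0,0,0.018],[0,0,0],-1],[[0,0,0.014],[0,0,0],-1],[[0,0,0.013],[0,0,0],-1],[[0,0,0],[0,0,0],-1],[[0,0,0],[0,0,0],-1]]'
python3 -m pendant '[[[0,0,0],[0,0,0],1],[[0,0,0],[0,0,0],1],[[0,0,0],[0,0,0],1],[[0,0,0],[0,0,0],1],[[0,0,0],[0,0,0],1],[[0,0,0],[0,0,0],1],[[0,0,0],[0,0,0],1],[[0,0,0],[0,0,0],1],[[0,0,0],[0,0,0],1],[[0,0,0],[0,0,0],1]]' 100
```

```text
time: 5.02
tcp_pos: [0.5978, 0.2222, 0.2717]
ee_rot: [0.738, 0.675, -0.0, -0.0]
ft_force: [-0.3, -0.3, 0.9]
finger_gap: 1.003
finger_force: 0.0
time: 5.85
tcp_pos: [0.598, 0.2223, 0.2724]
ee_rot: [0.738, 0.675, 0.0, 0.0]
ft_force: [-0.0, 0.6, 5.6]
finger_gap: 0.217
finger_force: 98.2
```

```bash
python3 -m pendant '[[[0,0,-0.005],[0,0,0],1],[[0,0,-0.01],[0,0,0],1],[[0,0,-0.015],[0,0,0],1],[[0,0,-0.02],[0,0,0],1],[[0,0,-0.02],[0,0,0],1],[[0,0,-0.02],[0,0,0],1],[[0,0,-0.02],[0,0,0],1],[[0,0,-0.02],[0,0,0],1],[[0,0,-0.01],[0,0,0],1],[[0,0,-0.005],[0,0,0],1]]'
python3 -m pendant '[[[-0.015,0,0],[0,0,0],1],[[-0.03,0,0],[0,0,0],1],[[-0.035,0,0],[0,0,0],1],[[-0.035,0,0],[0,0,0],1],[[-0.035,0,0],[0,0,0],1],[[-0.035,-0.001,0],[0,0,0],1],[[-0.035,-0.001,0],[0,0,0],1],[[-0.035,-0.001,0],[0,0,0],1],[[-0.035,0,0],[0,0,0],1],[[-0.035,0,0],[0,0,0],1],[[-0.027,0,0],[0,0,0],1],[[-0.0147,0,0],[0,0,0],1]]' | head -3
python3 -m pendant '[[[0,0,0],[0,0,0.116],1],[[0,0,0],[0,0,0.116],1],[[0,0,0],[0,0,0.116],1],[[0,0,0],[0,0,0.116],1],[[0,0,0],[0,0,0.116],1],[[0,0,0],[0,0,0.116],1],[[0,0,0],[0,0,0.116],1],[[0,0,0],[0,0,0.116],1],[[0,0,0],[0,0,0.116],1],[[0,0,0],[0,0,0.116],1],[[0,0,0],[0,0,0.116],1],[[0,0,0],[0,0,0.116],1]]' | head -3
python3 -m pendant '[[[0,0,0],[0,0,0.116],1],[[0,0,0],[0,0,0.116],1],[[0,0,0],[0,0,0],1],[[0,0,0],[0,0,0],1],[[0,0,0],[0,0,0],1]]'
python3 - <<'E'
from h import *
s=snap('wrist'); save(s,'w3.png'); o=observe(); print(o['q'],o['tcp_pos'],o['ee_rot'])
P=cloud(s); z=P[...,2]; x=P[...,0]; y=P[...,1]
hsv=cv2.cvtColor(s['frame'],cv2.COLOR_RGB2HSV)
red=((hsv[...,0]<6)|(hsv[...,0]>172))&(hsv[...,1]>150)&(z>.2); print('bar',P[red].mean(0),red.sum())
m=(z>.13)&(z<.24)&(np.hypot(x-.562,y+.143)<.04)
p=P[m]; print(len(p))
for a in np.arange(.14,.24,.02):
    q=p[(p[:,2]>a)&(p[:,2]<a+.02)]
    if len(q): print(a,q.mean(0).round(4),len(q))
E
```

```text
time: 6.68
tcp_pos: [0.5977, 0.2226, 0.4193]
ee_rot: [0.738, 0.675, 0.001, 0.001]
ft_force: [-0.2, -0.2, -2.3]
finger_gap: 0.217
finger_force: 97.7
time: 7.68
tcp_pos: [0.561, -0.1473, 0.4159]
ee_rot: [0.74, 0.673, -0.001, -0.0]
time: 8.68
tcp_pos: [0.5617, -0.1427, 0.416]
ee_rot: [0.999, 0.042, -0.001, -0.0]
time: 9.1
tcp_pos: [0.5619, -0.1427, 0.4164]
ee_rot: [0.998, -0.069, -0.0, -0.0]
ft_force: [0.3, -0.5, -1.9]
finger_gap: 0.215
finger_force: 97.6
[ 0.63681964  0.27592248 -0.5628251   1.5439415   0.14899023  1.36522785
 -1.64966713] [ 0.56187074 -0.14271026  0.41649196] [ 9.97570748e-01 -6.96603602e-02 -1.88852479e-04 -2.97362559e-05]
bar [ 0.57697627 -0.1442454   0.27335719] 13000
0
```

View pics/w3.png

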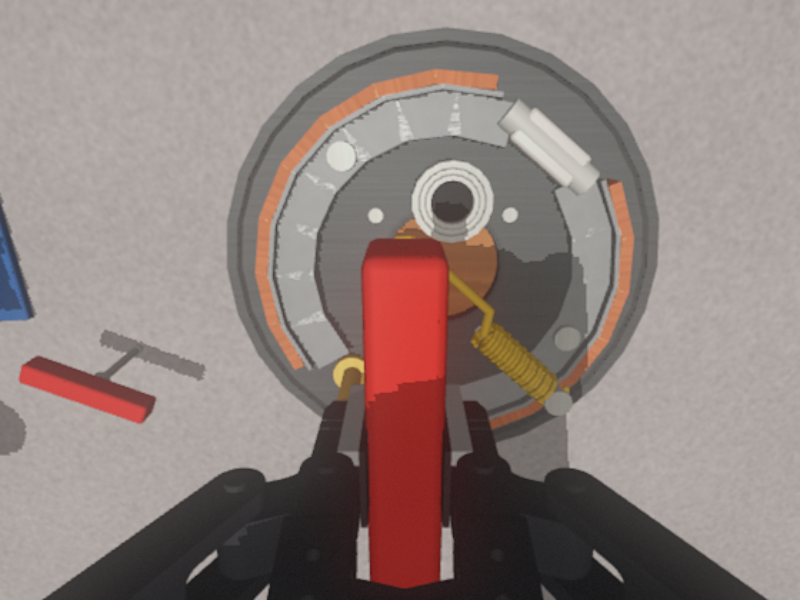

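The bar is held level in the jaws and hides the ball and eye from this camera. I'll lower to just above the wire and check with the scene camera.

```bash
python3 -m pendant '[[[0,0,0.02],[0,0,0],1],[[0,0,0.02],[0,0,0],1],[[0,0,0.02],[0,0,0],1],[[0,0,0.015],[0,0,0],1],[[0,0,0.006],[0,0,0],1],[[0,0,0],[0,0,0],1],[[0,0,0],[0,0,0],1],[[0,0,0],[0,0,0],1]]'
python3 - <<'E'
from h import *
s=snap('scene'); a=s['frame'][215:305,130:250]; cv2.imwrite('pics/s4.png',cv2.resize(a,(800,600),interpolation=cv2.INTER_CUBIC)[:,:,::-1])
np.savez('/tmp/s4.npz',I=s['frame'],P=cloud(s))
w=snap('wrist');P=cloud(w);z=P[...,2]
hsv=cv2.cvtColor(w['frame'],cv2.COLOR_RGB2HSV)
p=P[((hsv[...,0]<6)|(hsv[...,0]>172))&(hsv[...,1]>150)&(z>.18)&(z<.21)]
A=np.c_[p[:,:2],np.ones(len(p))]; print(np.linalg.lstsq(A,p[:,2],rcond=None)[0],p.mean(0),observe()['tcp_pos'])
p2=lambda X:(lambda q:(s['cx']-s['f']*q[0]/q[2],s['cy']+s['f']*q[1]/q[2]))(s['extrinsics'][:3,:3].T@(np.array(X)-s['extrinsics'][:3,3]))
for n,X in [('eye',(.5623,-.143,.069)),('ball',(.5619,-.1427,observe()['tcp_pos'][2]-.2495)),('post',(.4757,-.091,.09)),('pin',(.457,-.2297,.079))]:
    q=p2(X); print(n,(q[0]-130)*6.667,(q[1]-215)*6.667)
E
```

```text
time: 9.82
tcp_pos: [0.5623, -0.1428, 0.337]
ee_rot: [0.997, -0.071, 0.001, 0.0]
ft_force: [-0.5, 0.1, -1.4]
finger_gap: 0.216
finger_force: 97.7
[-0.01285132  0.00046777  0.20160412] [ 0.57742084 -0.14441082  0.19411595] [ 0.56226196 -0.14277992  0.33689938]
eye 483.97846766447543 226.58770773715332
ball 477.8932568267044 182.07660556777194
post 416.5213310439187 3.4897213837937278
pin 61.87896146925542 207.36563795989747
```

View pics/s4.png

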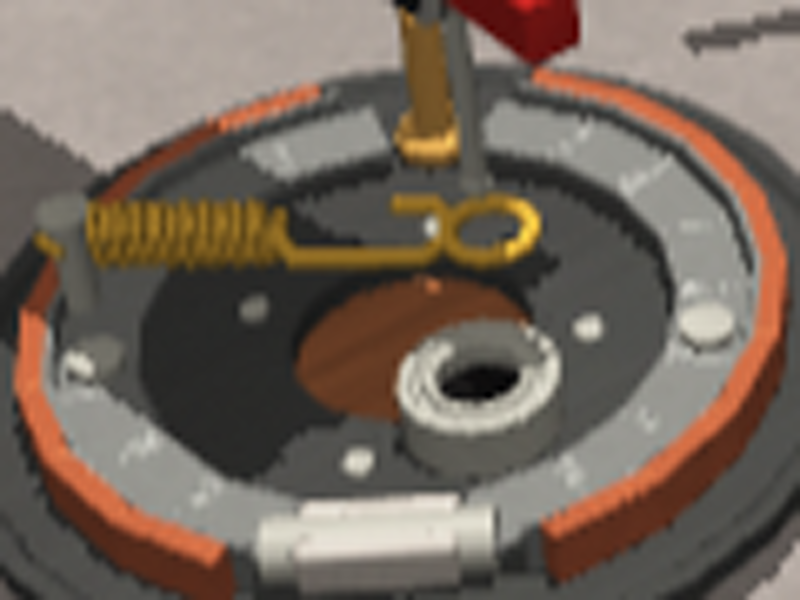

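The scene crop shows the eye at (492,230) and the ball foot near (475,186), about 20 mm above it. I'll compare them numerically through the depth cloud of this same camera.

Run:
```python
from h import *
d=np.load('/tmp/s4.npz');P=d['P'];I=d['I']
x,y,z=[P[...,i] for i in range(3)]
hsv=cv2.cvtColor(I,cv2.COLOR_RGB2HSV)
near=np.hypot(x-.562,y+.143)<.03
yel=(hsv[...,0]>18)&(hsv[...,0]<32)&(hsv[...,1]>110)
m=near&(z>.078)&(z<.165)&(hsv[...,1]<100)
for a in np.arange(.078,.165,.012):
    q=P[m&(z>=a)&(z<a+.012)]
    if len(q): print(a.round(3),np.median(q,0).round(4),len(q))
e=P[near&yel&(z>.06)&(z<.08)]; r0=e[:,:2].mean(0); print('n',len(e),r0,np.median(e[:,2]))
v,u=np.where(near&yel&(z>.06)&(z<.08)); print('px',u.min(),u.max(),v.min(),v.max())
def f(p): 
    dd=np.hypot(*(e[:,:2]-p).T); return np.clip(abs(dd-.014),0,.006)
from scipy.optimize import least_squares
print(least_squares(f,r0+[.005,0]).x, least_squares(f,[.56,-.145]).x)
v,u=np.where(m); 
for k in range(v.min(),v.max()+1): print(k,u[v==k],end='; ')
```

```text
0.078 [ 0.5626 -0.1447  0.0882] 9
0.09 [ 0.5618 -0.1447  0.096 ] 20
0.102 [ 0.5622 -0.1441  0.1085] 15
0.114 [ 0.5629 -0.1446  0.1193] 16
0.126 [ 0.5626 -0.1448  0.1326] 17
0.138 [ 0.5629 -0.1453  0.1434] 18
0.15 [ 0.5631 -0.1454  0.1534] 12
0.162 [ 0.5649 -0.1479  0.1622] 1
n 125 [ 0.56048003 -0.14818835] 0.07222031809024254
px 190 210 244 254
[ 0.56463324 -0.14422714] [ 0.56463324 -0.14422714]
216 [197]; 217 [196 197 198 199]; 218 [196 197 198 199]; 219 [196 197 198 199]; 220 [197 198 199]; 221 [197 198 199 200]; 222 [197 198 199 200]; 223 [197 198 199 200]; 224 [197 198 199 200]; 225 [197 198 199 200]; 226 [197 198 199 200]; 227 [198 199 200]; 228 [198 199 200 201]; 229 [198 199 200 201]; 230 [198 199 200 201]; 231 [198 199 200 201]; 232 [198 199 200 201]; 233 [199 200 201]; 234 [199 200 201]; 235 [199 200 201]; 236 [199 200 201 202]; 237 [199 200 201 202]; 238 [199 200 201 202]; 239 [199 200 201 202]; 240 [199 200 201 202]; 241 [199 200 201 202 203]; 242 [199 200 201 202 203]; 243 [199 200 201 202 203]; 244 [201];
```

```bash
python3 -m pendant '[[[0.003,0,0],[0,0,0],1],[[0,0,0],[0,0,0],1],[[0,0,0.005],[0,0,0],1],[[0,0,0.005],[0,0,0],1],[[0,0,0.003],[0,0,0],1],[[0,0,0],[0,0,0],1]]'
python3 -m pendant '[[[0,0,0.005],[0,0,0],1],[[0,0,0.005],[0,0,0],1],[[0,0,0.005],[0,0,0],1],[[0,0,0.002],[0,0,0],1],[[0,0,0],[0,0,0],1],[[0,0,0],[0,0,0],1]]'
python3 - <<'E'
from h import *
s=snap('scene'); a=s['frame'][215:305,130:250]; cv2.imwrite('pics/s5.png',cv2.resize(a,(800,600),interpolation=cv2.INTER_CUBIC)[:,:,::-1])
E
```

```text
time: 10.42
tcp_pos: [0.5646, -0.1432, 0.3215]
ee_rot: [0.997, -0.071, -0.001, -0.0]
ft_force: [-0.4, -0.1, -2.5]
finger_gap: 0.217
finger_force: 97.7
time: 10.92
tcp_pos: [0.5649, -0.1432, 0.3056]
ee_rot: [0.997, -0.071, -0.0, -0.0]
ft_force: [0.3, -0.2, -1.5]
finger_gap: 0.217
finger_force: 97.7
```

View pics/s5.png

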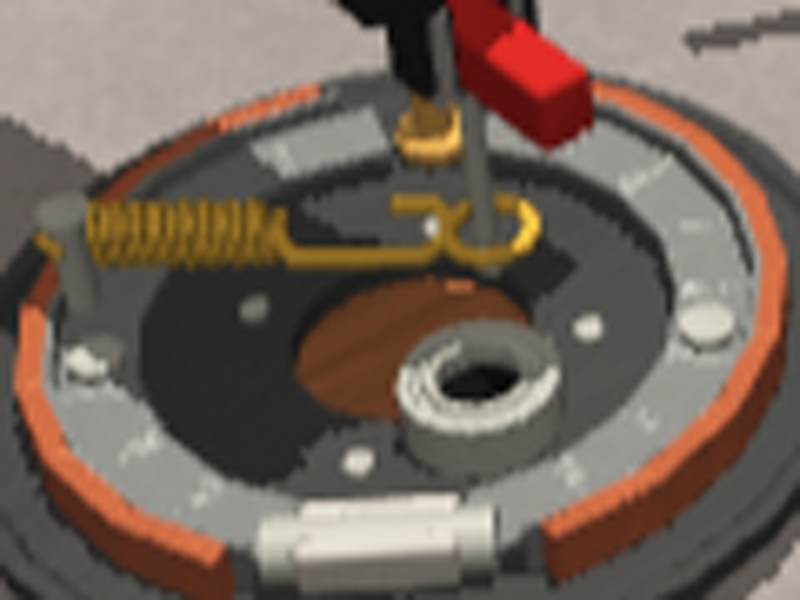

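The picture shows the ball inside the eye: the shank passes through it at (485,235). Next I'll compute the pull and swing path in tool axes.

```bash
cat > path.py <<'E'
from h import *
import sys
piv=np.array([.457,-.2297]); yaw=2*np.arctan2(-.0706,.9975)
X=np.array([np.cos(yaw),np.sin(yaw)]); Y=np.array([np.sin(yaw),-np.cos(yaw)])
def pol(r,t): return piv+r*np.array([np.cos(np.radians(t)),np.sin(np.radians(t))])
def rows(start,wps):
    c=np.array(start)
    for r,t in wps:
        g=pol(r,t); d=g-c; n=int(np.ceil(np.linalg.norm(d)/.006)); print((r,t),g.round(4),'n',n,'per row',np.round([d@X/n,d@Y/n],4)); c=g
E
python3 - <<'E'
from path import *
rows([.5636,-.143],[(.158,41),(.166,50),(.172,62),(.186,63),(.199,64),(.199,70)])
E
```

```text
(0.158, 41) [ 0.5762 -0.126 ] n 4 per row [ 0.0025 -0.0046]
(0.166, 50) [ 0.5637 -0.1025] n 5 per row [-0.0031 -0.0043]
(0.172, 62) [ 0.5377 -0.0778] n 6 per row [-0.0049 -0.0035]
(0.186, 63) [ 0.5414 -0.064 ] n 3 per row [ 0.0006 -0.0047]
(0.199, 64) [ 0.5442 -0.0508] n 3 per row [ 0.0003 -0.0045]
(0.199, 70) [ 0.5251 -0.0427] n 4 per row [-0.005  -0.0013]
```

```bash
python3 -m pendant '[[[0.0025,-0.0046,0],[0,0,0],1],[[0.0025,-0.0046,0],[0,0,0],1],[[0.0025,-0.0046,0],[0,0,0],1],[[0.0025,-0.0046,0],[0,0,0],1],[[-0.0031,-0.0043,0],[0,0,0],1],[[-0.0031,-0.0043,0],[0,0,0],1],[[-0.0031,-0.0043,0],[0,0,0],1],[[-0.0031,-0.0043,0],[0,0,0],1],[[-0.0031,-0.0043,0],[0,0,0],1],[[0,0,0],[0,0,0],1]]' 118
python3 -m pendant '[[[-0.0049,-0.0035,0],[0,0,0],1],[[-0.0049,-0.0035,0],[0,0,0],1],[[-0.0049,-0.0035,0],[0,0,0],1],[[-0.0049,-0.0035,0],[0,0,0],1],[[-0.0049,-0.0035,0],[0,0,0],1],[[-0.0049,-0.0035,0],[0,0,0],1],[[0.0005,-0.0047,0],[0,0,0],1],[[0.0005,-0.0047,0],[0,0,0],1],[[0.0005,-0.0047,0],[0,0,0],1],[[0,0,0],[0,0,0],1]]'
cat > eye.py <<'E'
from path import *
from scipy.optimize import least_squares
def look(cam):
    s=snap(cam);P=cloud(s);x,y,z=[P[...,i] for i in range(3)]
    hsv=cv2.cvtColor(s['frame'],cv2.COLOR_RGB2HSV)
    m=(hsv[...,0]>18)&(hsv[...,0]<33)&(hsv[...,1]>110)&(z>.055)&(z<.082)&(abs(x-.5)<.2)&(abs(y+.15)<.2)
    e=P[m][:,:2]-piv; print(cam,len(e))
    r=np.hypot(*e.T); t=np.degrees(np.arctan2(e[:,1],e[:,0])); k=r>.02
    k&=(r<.25)&(np.hypot(*(P[m][:,:2]-[.4757,-.091]).T)>.012)
    print(' rmax(eye+17):',np.percentile(r[k],99.5).round(4),'coil ang',np.median(t[k&(r<.1)]).round(2),'hist',np.histogram(r[k],np.arange(0,.24,.01))[0])
    return s
o=observe(); b=o['tcp_pos'][:2]-[.0013,0]-piv; print('shank r,ang',np.hypot(*b),np.degrees(np.arctan2(b[1],b[0])),o['ft_force'])
for c in ('scene','wrist'): s=look(c); cv2.imwrite('/tmp/%s.png'%c,s['frame'][:,:,::-1])
E
python3 eye.py
```

```text
time: 11.8
tcp_pos: [0.5646, -0.1018, 0.3058]
ee_rot: [0.997, -0.071, -0.0, 0.0]
ft_force: [-3.3, -3.9, -1.4]
finger_gap: 0.216
finger_force: 117.1
time: 12.63
tcp_pos: [0.5424, -0.0641, 0.3057]
ee_rot: [0.997, -0.071, -0.0, 0.001]
ft_force: [-3.1, -7.6, -0.8]
finger_gap: 0.218
finger_force: 117.1
shank r,ang 0.18570405393226533 63.08327841099576 [-3.14731348 -7.61362516 -0.8324819 ]
scene 465
 rmax(eye+17): 0.1918 coil ang 57.97 hist [ 0  0 36 29 32 35 32 27 27 27 26 15 12 11 18 24 26 19 12  8  0  0  0]
wrist 6128
 rmax(eye+17): 0.1703 coil ang 60.52 hist [  0   0 471 469 449 382 502 397 385 484 464 250 160 153 238 313 426  31
   0   0   0   0   0]
```

```bash
python3 -m pendant '[[[0.0003,-0.0045,0],[0,0,0],1],[[0.0003,-0.0045,0],[0,0,0],1],[[0.0003,-0.0045,0],[0,0,0],1],[[-0.005,-0.0013,0],[0,0,0],1],[[-0.005,-0.0013,0],[0,0,0],1],[[-0.005,-0.0013,0],[0,0,0],1],[[-0.005,-0.0013,0],[0,0,0],1],[[0,0,0],[0,0,0],1]]'
python3 eye.py
python3 - <<'E'
import cv2
a=cv2.imread('/tmp/scene.png')[200:305,120:260]; b=cv2.imread('/tmp/wrist.png')
cv2.imwrite('pics/s6.png',cv2.resize(a,(800,600),interpolation=cv2.INTER_CUBIC))
from path import *
o=observe(); rows(o['tcp_pos'][:2]-[.0013,0],[(.199,76),(.199,80),(.199,83)])
E
```

```text
time: 13.4
tcp_pos: [0.5254, -0.0439, 0.3057]
ee_rot: [0.997, -0.072, -0.0, 0.001]
ft_force: [-2.2, -8.8, -2.0]
finger_gap: 0.215
finger_force: 117.1
shank r,ang 0.19756607649824992 70.14384357155888 [-2.24973378 -8.80891848 -2.02239506]
scene 437
 rmax(eye+17): 0.2025 coil ang 64.43 hist [ 0  0 26 25 25 29 29 25 29 20 25 24 13 12 11 14 18 24 15 16  8  0  0]
wrist 6445
 rmax(eye+17): 0.1808 coil ang 68.11 hist [  0   0 266 514 521 413 579 355 479 425 463 485 329 160 164 213 314 480
  50   0   0   0   0]
(0.199, 76) [ 0.5051 -0.0366] n 4 per row [-0.0051 -0.0012]
(0.199, 80) [ 0.4916 -0.0337] n 3 per row [-0.0046 -0.0003]
(0.199, 83) [ 0.4813 -0.0322] n 2 per row [-0.0052 -0.    ]
```

View pics/s6.png

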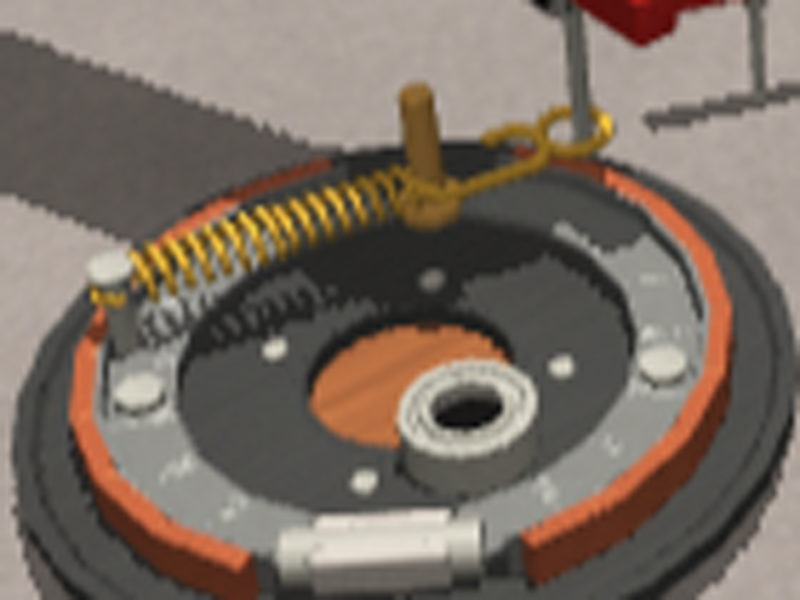

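The picture shows the stretched spring, with the post between the hook tip and the coil still on its +y side. The eye is about 191 mm out. I'll finish the swing.

```bash
python3 -m pendant '[[[-0.0051,-0.0012,0],[0,0,0],1],[[-0.0051,-0.0012,0],[0,0,0],1],[[-0.0051,-0.0012,0],[0,0,0],1],[[-0.0051,-0.0012,0],[0,0,0],1],[[0,0,0],[0,0,0],1]]'
python3 -m pendant '[[[-0.0046,-0.0003,0],[0,0,0],1],[[-0.0046,-0.0003,0],[0,0,0],1],[[-0.0046,-0.0003,0],[0,0,0],1],[[-0.005,0,0],[0,0,0],1],[[-0.0035,0,0],[0,0,0],1],[[0,0,0],[0,0,0],1],[[0,0,0],[0,0,0],1]]'
python3 eye.py
python3 - <<'E'
from h import *
o=observe(); f=o['ft_force']; a=np.radians(82); print('radial',f[0]*np.cos(a)+f[1]*np.sin(a),'lateral',-f[0]*np.sin(a)+f[1]*np.cos(a))
E
```

```text
time: 13.92
tcp_pos: [0.506, -0.0363, 0.3058]
ee_rot: [0.997, -0.072, 0.0, 0.001]
ft_force: [-1.8, -8.8, -3.0]
finger_gap: 0.214
finger_force: 117.1
time: 14.5
tcp_pos: [0.4847, -0.0325, 0.306]
ee_rot: [0.997, -0.072, 0.001, 0.001]
ft_force: [-1.5, -8.8, -2.0]
finger_gap: 0.216
finger_force: 117.1
shank r,ang 0.19894256366175395 82.37674281950845 [-1.47426689 -8.7847971  -2.02741989]
scene 486
 rmax(eye+17): 0.2035 coil ang 77.68 hist [ 0  0 32 31 33 28 30 26 28 31 26 32 16 11 10  9 16 28 16 15 11  0  0]
wrist 6049
 rmax(eye+17): 0.1808 coil ang 80.09 hist [  0   0  26 157 537 436 534 488 444 520 446 476 380 195 182 202 326 468
  81   0   0   0   0]
radial -9.136205821804428 lateral -0.38268862402747594
```

```bash
for i in 1; do python3 -m pendant '[[[-0.002,0,0],[0,0,0],1],[[-0.002,0,0],[0,0,0],1],[[0,0,0],[0,0,0],1],[[0,0,0],[0,0,0],1]]' | sed -n '2p;4p'; python3 -m pendant '[[[-0.002,0.0003,0],[0,0,0],1],[[-0.002,0.0003,0],[0,0,0],1],[[0,0,0],[0,0,0],1],[[0,0,0],[0,0,0],1]]' | sed -n '2p;4p'; done
python3 eye.py
python3 - <<'E'
from h import *
w=cv2.imread('/tmp/wrist.png'); s=cv2.imread('/tmp/scene.png')[195:285,120:240]
cv2.imwrite('pics/s7.png',cv2.resize(np.hstack([cv2.resize(s,(400,300),interpolation=cv2.INTER_CUBIC),cv2.resize(w,(400,300))]),(800,300)))
E
```

```text
tcp_pos: [0.4809, -0.0319, 0.306]
ft_force: [-0.9, -9.0, -1.3]
tcp_pos: [0.477, -0.0319, 0.3061]
ft_force: [-0.6, -9.0, -2.7]
shank r,ang 0.19868158700378352 84.5999139334461 [-0.5762463  -9.03417718 -2.66882743]
scene 497
 rmax(eye+17): 0.2044 coil ang 80.25 hist [ 0  0 28 34 37 26 38 26 30 29 28 32 20  7  4 12 17 28 16 14  9  0  0]
wrist 5942
 rmax(eye+17): 0.1805 coil ang 82.2 hist [  0   0  16 127 510 443 548 508 465 525 445 465 350  72  52 197 331 475
  52   0   0   0   0]
```

View pics/s7.png

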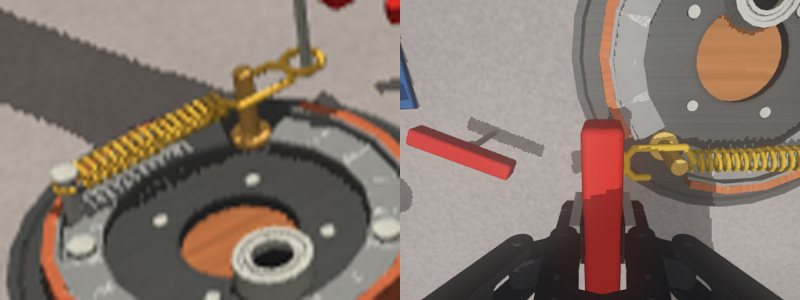

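The left half shows the post inside the hook's span. The right half shows it between the upper shank and the lower free tip, at about (675,158). I'll measure the lateral position numerically.

```bash
cat > lat.py <<'E'
from path import *
s=snap('wrist');P=cloud(s);x,y,z=[P[...,i] for i in range(3)]
hsv=cv2.cvtColor(s['frame'],cv2.COLOR_RGB2HSV)
yel=(hsv[...,0]>18)&(hsv[...,0]<33)&(hsv[...,1]>110)
near=np.hypot(x-.4757,y+.091)<.03
post=P[near&(z>.085)&(z<.096)]; pc=post[:,:2].mean(0); print('post top',pc,len(post))
u=pc-piv; L=np.hypot(*u); u/=L; n=np.array([-u[1],u[0]]) # n: hook +y side
e=P[yel&(z>.064)&(z<.0775)&(np.hypot(x-.4757,y+.091)<.12)][:,:2]-pc
a=e@u; l=e@n
print('L',L)
for r in np.arange(-.03,.09,.006):
    k=(a>=r)&(a<r+.006)&(abs(l)<.04); h=np.histogram(l[k],np.arange(-.028,.029,.004))[0]; print('%.3f'%r,h)
o=observe();print(o['tcp_pos'],o['ft_force'],o['time'])
E
python3 lat.py
```

```text
post top [ 0.47612224 -0.09037879] 546
L 0.14062737945090215
-0.030 [ 0  0  0  0  0 62 48  0  6 34  0  0  0  0]
-0.024 [ 0  0  0  0  0 52 53 21 14 38  2  0  0  0]
-0.018 [ 0  0  0  0  8 38 58 51 14 35 12  0  0  0]
-0.012 [ 0  0  0  1 79 43 10  0  0  0  0  0  0  0]
-0.006 [ 0  0  0  0 80 41  0  0  0  0  0  0  0  0]
-0.000 [ 0  0  0  0 74 50 11  5  0  0  0  0  0  0]
0.006 [ 0  0  0  0 71 29  0  1  0  0  0  0  0  0]
0.012 [ 0  0  0  0 75 35  0  0  0  0  4 10  0  0]
0.018 [ 0  0  0  0 68 36  0  0  0  0 35 57  2  0]
0.024 [ 0  0  0  0 65 38  0  0  0  0 27 64  0  0]
0.030 [ 0  0  0  0 50 58 22  6  7 15 50 44  1  0]
0.036 [ 0  0  0  0  0 19 51 43 44 46 30  0  0  0]
0.042 [0 0 0 0 0 0 0 0 0 0 0 0 0 0]
0.048 [0 0 0 0 0 0 0 0 0 0 0 0 0 0]
0.054 [0 0 0 0 0 0 0 0 0 0 0 0 0 0]
0.060 [0 0 0 0 0 0 0 0 0 0 0 0 0 0]
0.066 [0 0 0 0 0 0 0 0 0 0 0 0 0 0]
0.072 [0 0 0 0 0 0 0 0 0 0 0 0 0 0]
0.078 [0 0 0 0 0 0 0 0 0 0 0 0 0 0]
0.084 [0 0 0 0 0 0 0 0 0 0 0 0 0 0]
[ 0.47701746 -0.03188815  0.30603658] [-0.12301199 -8.72839054 -2.23410698] 15.4167
```

The post lies at hook y of about -3 mm, touching the shank. The tip is 17 mm beyond the post, as it should be. Now I'll slacken the spring onto the post.

```bash
python3 -m pendant '[[[0.0009,0.0034,0],[0,0,0],1],[[0.0009,0.0034,0],[0,0,0],1],[[0.0009,0.0034,0],[0,0,0],1],[[0.0009,0.0034,0],[0,0,0],1],[[0.0009,0.0034,0],[0,0,0],1],[[0.0009,0.0034,0],[0,0,0],1],[[0,0,0],[0,0,0],1],[[0,0,0],[0,0,0],1]]' | sed -n '2p;4p'
python3 lat.py
```

```text
tcp_pos: [0.4795, -0.0526, 0.306]
ft_force: [-0.6, -5.9, -2.8]
post top [ 0.47612953 -0.09062666] 526
L 0.14038280454295954
-0.030 [ 0  0  0 72 37  1  0  0  0  0  0  0  0  0]
-0.024 [ 0  0  0 72 31  0  0  0  0  0  0  0  0  0]
-0.018 [ 0  0  0 69 30  0  0  0  0  0  0  0  0  0]
-0.012 [ 0  0  0 63 39  0  0  0  0  0  0  0  0  0]
-0.006 [ 0  0  0 66 37  0  0  0  0  0  1  1  0  0]
-0.000 [ 0  0  0 64 38  0  0  0  0 17 47  3  0  0]
0.006 [ 0  0  0 63 39  1  0  0  0 28 59  4  0  0]
0.012 [ 0  0  0 28 69 47 27 27 31 54 29  0  0  0]
0.018 [ 0  0  0  0 15 26 24 24 29 18  0  0  0  0]
0.024 [0 0 0 0 0 0 0 0 0 0 0 0 0 0]
0.030 [0 0 0 0 0 0 0 0 0 0 0 0 0 0]
0.036 [0 0 0 0 0 0 0 0 0 0 0 0 0 0]
0.042 [0 0 0 0 0 0 0 0 0 0 0 0 0 0]
0.048 [0 0 0 0 0 0 0 0 0 0 0 0 0 0]
0.054 [0 0 0 0 0 0 0 0 0 0 0 0 0 0]
0.060 [0 0 0 0 0 0 0 0 0 0 0 0 0 0]
0.066 [0 0 0 0 0 0 0 0 0 0 0 0 0 0]
0.072 [0 0 0 0 0 0 0 0 0 0 0 0 0 0]
0.078 [0 0 0 0 0 0 0 0 0 0 0 0 0 0]
0.084 [0 0 0 0 0 0 0 0 0 0 0 0 0 0]
[ 0.47945381 -0.05245002  0.30603251] [ 0.61855601 -6.84911168 -2.30781506] 16.1333
```

```bash
python3 -m pendant '[[[0.0008,0.0036,0],[0,0,0],1],[[0.0008,0.0036,0],[0,0,0],1],[[0.0008,0.0036,0],[0,0,0],1],[[0.0008,0.0036,0],[0,0,0],1],[[0,0,0],[0,0,0],1],[[0,0,0],[0,0,0],1],[[0,0,0],[0,0,0],1]]' | sed -n '2p;4p'
python3 lat.py | head -14; python3 -c "
from rig import observe
print(observe()['ft_force'],observe()['moment'])"
```

```text
tcp_pos: [0.4805, -0.0658, 0.3058]
ft_force: [-0.1, -0.4, -1.3]
post top [ 0.47615817 -0.09088038] 521
L 0.14013536744563035
-0.030 [ 0  0  3 83 19  0  0  0  0  0  0  0  0  0]
-0.024 [ 0  0  6 80 17  0  0  0  0  0  0  0  0  0]
-0.018 [ 0  0  9 73 21  0  0  0  0  0  0  0  0  0]
-0.012 [ 0  0  8 77 16  0  0  0  0  5 11  0  0  0]
-0.006 [ 0  0 11 80 15  0  0  0  0  0  0  0  0  0]
-0.000 [ 0  0  5 77 28  2  0  0  1 13 12  0  0  0]
0.006 [ 0  0  0 12 28 14 13 11 25 19  3  0  0  0]
0.012 [0 0 0 0 0 0 0 0 0 0 0 0 0 0]
0.018 [0 0 0 0 0 0 0 0 0 0 0 0 0 0]
0.024 [0 0 0 0 0 0 0 0 0 0 0 0 0 0]
0.030 [0 0 0 0 0 0 0 0 0 0 0 0 0 0]
0.036 [0 0 0 0 0 0 0 0 0 0 0 0 0 0]
[ 0.28114182  0.13912436 -1.70344224] [-0.03446566  0.04643082 -0.03071242]
```

The hook has caught the post and the puller is unloaded. I'll lift out gently.

```bash
python3 -m pendant '[[[0,0.001,0],[0,0,0],1],[[0,0,-0.004],[0,0,0],1],[[0,0,-0.005],[0,0,0],1],[[0,0,-0.005],[0,0,0],1],[[0,0,-0.005],[0,0,0],1],[[0,0,0],[0,0,0],1]]' | sed -n '2p;4p'
python3 -m pendant '[[[0,0,-0.005],[0,0,0],1],[[0,0,-0.008],[0,0,0],1],[[0,0,-0.015],[0,0,0],1],[[0,0,-0.02],[0,0,0],1],[[0,0,-0.02],[0,0,0],1],[[0,0,-0.02],[0,0,0],1],[[0,0,-0.01],[0,0,0],1],[[0,0,0],[0,0,0],1],[[0,0,0],[0,0,0],1]]'
python3 lat.py | head -10
```

```text
tcp_pos: [0.4806, -0.0673, 0.3261]
ft_force: [-0.1, -0.5, -1.3]
time: 18.02
tcp_pos: [0.4802, -0.0673, 0.4225]
ee_rot: [0.997, -0.071, 0.0, 0.0]
ft_force: [0.1, -0.1, -2.4]
finger_gap: 0.214
finger_force: 117.2
post top [ 0.47537924 -0.09501242] 72
L 0.13593579231506764
-0.030 [ 0  0  4 33 11  0  0  0  0  0  0  0  0  0]
-0.024 [ 0  0  2 33 14  0  0  0  0  0  0  0  0  0]
-0.018 [ 0  0  5 31 12  0  0  0  0  0  0  0  0  0]
-0.012 [ 0  0  5 31  8  0  0  0  0  0  0  0  0  0]
-0.006 [ 0  0  7 33  8  0  0  0  0 12 19  0  0  0]
-0.000 [ 0  0  4 36  7  0  0  0  0  0  0  0  0  0]
0.006 [0 0 3 5 0 0 0 0 0 0 0 0 0 0]
0.012 [0 0 0 0 0 0 0 0 0 0 0 0 0 0]
```

```bash
python3 -m pendant '[[[0,0,0],[0,0,-0.116],1],[[0,0,0],[0,0,-0.116],1],[[0,0,0],[0,0,-0.116],1],[[0,0,0],[0,0,-0.116],1],[[0,0,0],[0,0,-0.116],1],[[0,0,0],[0,0,-0.116],1],[[0,0,0],[0,0,-0.116],1],[[0,0,0],[0,0,-0.116],1],[[0,0,0],[0,0,-0.116],1],[[0,0,0],[0,0,-0.116],1],[[0,0,0],[0,0,-0.116],1],[[0,0,0],[0,0,-0.116],1]]' | sed -n '2,3p'
python3 -m pendant '[[[0,0,0],[0,0,-0.116],1],[[0,0,0],[0,0,-0.116],1],[[0,0,0],[0,0,0],1]]' | sed -n '2,3p'
python3 -m pendant '[[[0.0134,0.0042,0],[0,0,0],1],[[0.0272,0.0083,0],[0,0,0],1],[[0.0272,0.0083,0],[0,0,0],1],[[0.0272,0.0083,0],[0,0,0],1],[[0.0272,0.0083,0],[0,0,0],1],[[0.0272,0.0083,0],[0,0,0],1],[[0.0272,0.0083,0],[0,0,0],1],[[0.0272,0.0083,0],[0,0,0],1],[[0.0272,0.0083,0],[0,0,0],1],[[0.0272,0.0083,0],[0,0,0],1],[[0.0272,0.0083,0],[0,0,0],1],[[0.0134,0.0042,0],[0,0,0],1]]' | sed -n '2,3p'
python3 -m pendant '[[[0,0,0],[0,0,0],1],[[0,0,0],[0,0,0],1],[[0,0,0],[0,0,0],1]]'
cat > bar.py <<'E'
from h import *
w=snap('wrist');P=cloud(w);z=P[...,2]; o=observe(); t=o['tcp_pos']
hsv=cv2.cvtColor(w['frame'],cv2.COLOR_RGB2HSV).astype(int)
red=((hsv[...,0]<6)|(hsv[...,0]>172))&(hsv[...,1]>150)&(abs(z-(t[2]-.143))<.012)&(np.hypot(P[...,0]-t[0],P[...,1]-t[1])<.1)
p=P[red]; c=p.mean(0); A=np.c_[p[:,:2]-c[:2],np.ones(len(p))]; r=np.linalg.lstsq(A,p[:,2],rcond=None)[0]
k=abs(A@r-p[:,2])<.003; r=np.linalg.lstsq(A[k],p[k,2],rcond=None)[0]
print('bar slope',r,'rect',cv2.minAreaRect((p[k,:2]*1000).astype(np.float32)))
blue=(hsv[...,0]>100)&(hsv[...,0]<130)&(hsv[...,1]>100)
for lo,hi in((.003,.013),(.126,.14)):
    q=P[blue&(z>lo)&(z<hi)]; print('blue',len(q),cv2.minAreaRect((q[:,:2]*1000).astype(np.float32)))
print(t,o['ee_rot'],o['time'],2*np.degrees(np.arctan2(o['ee_rot'][1],o['ee_rot'][0])))
E
python3 bar.py
```

```text
tcp_pos: [0.4799, -0.0674, 0.4211]
ee_rot: [0.809, 0.587, -0.001, -0.001]
tcp_pos: [0.48, -0.0674, 0.4213]
ee_rot: [0.736, 0.677, -0.001, -0.001]
tcp_pos: [0.598, 0.2254, 0.421]
ee_rot: [0.739, 0.674, -0.0, -0.001]
time: 20.57
tcp_pos: [0.598, 0.2213, 0.4218]
ee_rot: [0.739, 0.674, -0.001, -0.0]
ft_force: [0.1, 0.3, -1.9]
finger_gap: 0.208
finger_force: 117.2
bar slope [ 0.00401786 -0.00474241  0.27890178] rect ((597.7423706054688, 230.17604064941406), (95.22014617919922, 19.777992248535156), 84.84486389160156)
blue 5701 ((597.7926025390625, 222.5358123779297), (147.79132080078125, 98.39803314208984), 84.71320343017578)
blue 541 ((598.5807495117188, 224.29656982421875), (109.1183853149414, 56.177249908447266), 84.95169830322266)
[0.59811259 0.22096406 0.42214376] [ 7.39034544e-01  6.73667272e-01 -5.60970864e-04  1.86364982e-04] 20.6167 84.70150131025756
```

```bash
python3 -m pendant '[[[0.001,0,0.01],[0,0,0],1],[[0,0,0.02],[0,0,0],1],[[0,0,0.02],[0,0,0],1],[[0,0,0.02],[0,0,0],1],[[0,0,0.02],[0,0,0],1],[[0,0,0.01],[0,0,0],1],[[0,0,0.01],[0,0,0],1],[[0,0,0.01],[0,0,0],1],[[0,0,0],[0,0,0],1]]' | sed -n '2p;4p'
python3 -m pendant '[[[0,0,0.007],[0,0,0],1],[[0,0,0.007],[0,0,0],1],[[0,0,0.006],[0,0,0],1],[[0,0,0.005],[0,0,0],1],[[0,0,0.0025],[0,0,0],1],[[0,0,0],[0,0,0],1],[[0,0,0],[0,0,0],1],[[0,0,0],[0,0,0],1]]'; python3 bar.py
```

```text
tcp_pos: [0.5978, 0.2225, 0.301]
ft_force: [0.1, -0.3, -2.1]
time: 22.03
tcp_pos: [0.5982, 0.2231, 0.2756]
ee_rot: [0.738, 0.675, 0.0, 0.0]
ft_force: [0.2, -0.5, -2.9]
finger_gap: 0.219
finger_force: 117.2
bar slope [ 0.00385156 -0.00399116  0.13268796] rect ((598.0849609375, 232.4371337890625), (94.56951904296875, 20.15321159362793), 85.17633056640625)
blue 8835 ((597.8685302734375, 222.82843017578125), (147.98008728027344, 99.18962097167969), 84.77173614501953)
blue 2389 ((563.2296752929688, 258.3389587402344), (48.90207290649414, 131.68539428710938), 84.65477752685547)
[0.59821591 0.22314358 0.27558079] [7.38074978e-01 6.74718626e-01 2.89802426e-04 1.34540199e-04] 22.0833 84.86461281170958
```

About 3 mm to go: lower it, open, and retreat.

```bash
python3 -m pendant '[[[0,0,0.0015],[0,0,0],1],[[0,0,0.001],[0,0,0],1],[[0,0,0],[0,0,0],1],[[0,0,0],[0,0,0],1]]' | sed -n '2p;4p'
python3 -m pendant '[[[0,0,0],[0,0,0],0.4],[[0,0,0],[0,0,0],0],[[0,0,0],[0,0,0],-0.5],[[0,0,0],[0,0,0],-1],[[0,0,0],[0,0,0],-1],[[0,0,0],[0,0,0],-1],[[0,0,0],[0,0,0],-1],[[0,0,0],[0,0,0],-1],[[0,0,0],[0,0,0],-1],[[0,0,0],[0,0,0],-1],[[0,0,0],[0,0,0],-1]]'
```

```text
tcp_pos: [0.5981, 0.223, 0.2726]
ft_force: [0.6, -0.2, -0.7]
time: 23.33
tcp_pos: [0.5981, 0.223, 0.2727]
ee_rot: [0.738, 0.675, -0.0, 0.0]
ft_force: [0.9, -0.1, 0.2]
finger_gap: 0.999
finger_force: 0.0
```

```bash
python3 -m pendant '[[[0,0,-0.01],[0,0,0],-1],[[0,0,-0.02],[0,0,0],-1],[[0,0,-0.03],[0,0,0],-1],[[0,0,-0.03],[0,0,0],-1],[[0,0,-0.03],[0,0,0],-1],[[0,0,-0.012],[0,0,0],-1],[[0,0,0],[0,0,0],-1],[[0,0,0],[0,0,0],-1],[[0,0,0],[0,0,0],-1],[[0,0,0],[0,0,0],-1]]' | head -3
python3 - <<'E'
from path import *
w=snap('wrist');s=snap('scene');t=snap('top')
P=cloud(w);z=P[...,2];hsv=cv2.cvtColor(w['frame'],cv2.COLOR_RGB2HSV).astype(int)
red=((hsv[...,0]<6)|(hsv[...,0]>172))&(hsv[...,1]>150)&(z>.115)&(z<.145); p=P[red]
A=np.c_[p[:,:2]-p[:,:2].mean(0),np.ones(len(p))]
print('bar',cv2.minAreaRect((p[:,:2]*1000).astype(np.float32)),np.linalg.lstsq(A,p[:,2],rcond=None)[0])
P=cloud(t);x,y,z=[P[...,i] for i in range(3)];hsv=cv2.cvtColor(t['frame'],cv2.COLOR_RGB2HSV).astype(int)
m=(hsv[...,0]>18)&(hsv[...,0]<33)&(hsv[...,1]>110)&(z>.055)&(z<.082)&(abs(x-.5)<.2)&(abs(y+.15)<.2)
e=P[m][:,:2]-piv-[0.001,.003]; print('eye far end r (expect ~.181)',np.percentile(np.hypot(*e.T),99), 'ang',np.degrees(np.arctan2(*np.median(e,0)[::-1])))
E
```

```text
time: 24.17
tcp_pos: [0.5979, 0.2228, 0.4032]
ee_rot: [0.738, 0.675, -0.001, -0.0]
bar ((596.9140014648438, 222.13839721679688), (114.25809478759766, 19.586627960205078), 85.07255554199219) [ 0.01850354 -0.00506872  0.12964352]
eye far end r (expect ~.181) 0.17639631856166962 ang 81.83045050662213
```

The bar hangs at (0.597, 0.222), with its top at 0.1296 and level. The spring lies on the pin-to-post line, stretched. I'm handing the job in.

```bash
python3 -c "
from rig import job_done
print(job_done())"
```

```text
the job is handed in; nothing more can be done
None
```

The spring is stretched and hooked on the brass post, the puller hangs upright in its stand with the gripper clear, and the job was handed in at about 24 s; no verdict came back.

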